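# Balance two thruster rotors on the knife edge

### The job

One of the two orange two-bladed thruster rotors has an off-centre mass. Before rejecting either, try a rotor on the knife-edge balance: set it over the pin with its blades lying along the rocker (across the knife edge) and let go. Finish with the rotor that tips the rocker in the red reject tray, and the one that stays level sitting released on the balance, over the pin with its blades along the rocker.

Things in the scene. Friction and masses are not known exactly. Their poses are not given: they have to be found in the camera images.
- rotor_a_center (a point): Orange two-bladed rotor, 250 g. Point: centre of its upright hub, 24 mm above the underside; z up. Hub 44 mm wide, 48 mm tall; the top 4 mm is a dark cap 34 mm wide. Blades along +y and -y reach 65 mm from the axis, are 27 mm wide, 12 to 24 mm above the underside. Underneath opens a bore 16 mm wide, 14 mm deep. Take the hub, fingers closing along x, between the blades.
- rotor_b_center (a point): The other orange rotor: same look, size, axes and point. Exactly one of the two, not always in the same place, is off-centre: its mass centre lies about 11 mm from the axis along the blades, which cannot be seen. A black three-bladed rotor nearby is not part of the job.
- seat (a point): Centre of the top of the round steel seat (50 mm wide) on the rocker of the fixed blue balance; 62 mm high when level; tilts with the rocker. x: along knife edge; y: along the 148 mm beam with yellow ends; z: up. Its pin (12 mm high, 9 mm wide, tapered) enters the bore with 3.5 mm play. A balanced rotor stays within 0.1 rad of level; the bad one tips to 0.2 within 1 s. Empty, it springs level.
- reject_tray: Open red tray, fixed, 180 x 180 mm outside, 30 mm high, walls and floor 4 mm thick; origin at the centre of its underside, x and y along its sides, z up. A rotor lies flat in it at any yaw with its hub near the middle.
There are look-alikes about, which are no part of the job. Leave any purple look-alike of the part that bears rotor_b_center alone. What is shaped like the part that bears rotor_a_center but green is not meant.

How it is judged (in metres and radians):
On the way:
1. one orange rotor has been let go over the pin of the balance, blades along the rocker, while neither is in the reject tray (((x of rotor_a_center in the frame of seat between -0.008 and 0.008 m and y of rotor_a_center in the frame of seat between -0.008 and 0.008 m and z of rotor_a_center in the frame of seat between 0.02 and 0.029 m and angle between the y axis of rotor_a_center and the y axis of seat, either way round below 0.35 rad and contact force between the fingers and rotor_a below 0.05 N) or (x of rotor_b_center in the frame of seat between -0.008 and 0.008 m and y of rotor_b_center in the frame of seat between -0.008 and 0.008 m and z of rotor_b_center in the frame of seat between 0.02 and 0.029 m and angle between the y axis of rotor_b_center and the y axis of seat, either way round below 0.35 rad and contact force between the fingers and rotor_b below 0.05 N)) and horizontal distance between each of rotor_a_center, rotor_b_center and reject_tray above 0.09 m), for 0.2 s.
At the end, for the whole second after the job is handed in: One orange rotor is at rest on the seat over the pin (within 8 mm), blades within 20 degrees of the rocker beam, the rocker within 0.12 rad of level; the other lies flat (15 degrees) and at rest in the red tray, hub within 45 mm of its middle (((x of rotor_a_center in the frame of seat between -0.008 and 0.008 m and y of rotor_a_center in the frame of seat between -0.008 and 0.008 m and z of rotor_a_center in the frame of seat between 0.02 and 0.029 m and angle between the y axis of rotor_a_center and the y axis of seat, either way round below 0.35 rad and contact force between the fingers and rotor_a below 0.05 N and linear speed of each of rotor_a, rotor_b below 0.02 m/s and angle between seat's own z axis and vertical below 0.12 rad and horizontal distance between rotor_b_center and reject_tray below 0.045 m and height (world z) of rotor_b_center between 0.02 and 0.038 m and angle between rotor_b_center's own z axis and vertical below 0.26 rad and contact force between the fingers and rotor_b below 0.05 N) or (x of rotor_b_center in the frame of seat between -0.008 and 0.008 m and y of rotor_b_center in the frame of seat between -0.008 and 0.008 m and z of rotor_b_center in the frame of seat between 0.02 and 0.029 m and angle between the y axis of rotor_b_center and the y axis of seat, either way round below 0.35 rad and contact force between the fingers and rotor_b below 0.05 N and linear speed of each of rotor_b, rotor_a below 0.02 m/s and angle between seat's own z axis and vertical below 0.12 rad and horizontal distance between rotor_a_center and reject_tray below 0.045 m and height (world z) of rotor_a_center between 0.02 and 0.038 m and angle between rotor_a_center's own z axis and vertical below 0.26 rad and contact force between the fingers and rotor_a below 0.05 N))); the robot touches nothing.
It also fails if it takes over 72 s, if anything falls off the work surface, if the arm or the gripper's body presses on something with over 40 N, if the wrist force passes 120 N, or if a joint passes its speed limit or range.

### The arm

A 6-joint arm with a two-finger parallel gripper is mounted at the origin on the work surface. World frame = base frame: x ahead of the robot, y to its left, z up, the work surface at z = 0. Lengths are in m, angles in degrees, forces in N, time in s.
With the tool pointing down it reaches from about 0.35 to 0.875 m from the base axis. Payload 4.2 kg.
Tool frame: the origin (TCP) lies at the very end of the fingers, on their centre line; the grasp point (between the pads) lies behind it (r.grip_point_offset is the z of the grasp point in the tool frame, in m); z points along the fingers, y is the direction in which the jaws open and shut (so a half turn about z gives the same grasp; the last joint's range is limited). The gripper opens to 87 mm and grips with 3 to 60 N. Pads are 19 mm wide; open, the fingers measure 117 mm over their backs; the gripper's body (75 mm by 190 mm) begins 51 mm behind the grasp point.
Start: joints at [-51.417, 22.042, 0.453, 0, -68.411, -14.817], TCP at [0.252, -0.572, 0.187] pointing down, gripper open.
Joint ranges: [-179.83, 179.83], [-69.29, 118.12], [-61.27, 80.66], [-181.25, 117.63], [-171.15, -9.14], [-177.46, 177.46]. Speed limits (degrees/s): [159.86, 159.86, 180, 180, 180, 180].

### API

Orientations are given as a 3x3 rotation matrix whose columns are the frame's x, y, z axes.
In Python, from station import r, capture, workorder gives the robot as it stands. The module is installed in compiled form; this text tells all that it offers.
- The arm moves only by the shell command python3 -m crank 'ROWS'. ROWS is JSON, a list of rows, each an object with "delta_rot": the turn, a rotation vector about the tool's x, y, z in rad, a list of three; "linear": the shift along the tool's x, y, z in m, a list of three; "gripper": the opening in per cent of the stroke, from 0 (shut) to 100 (fully open). A call has 1 to 10 rows; each row shifts and turns the commanded pose from where the row before left it, along the tool's axes as they then stand; what a row does not reach is not made up. A row lasts 1/8 s, in which the tool goes at most 62.5 mm and 10.7 degrees, less where a joint would pass 70% of its speed; a pose out of reach is approached as far as the arm can. A call is refused whole if a number of a shift passes 0.0625 or a number of a turn 0.188, either way. A call with a gripper value outside its range is refused whole. The fingers move at their own pace and stop on an object; the grip force is fixed at half the most. Time passes only in rows, so rows that do not move let the fingers close. It gives the time, the measured TCP pose, the force and the opening at its end, in the units of the state.
- r.sense(): the state, without advancing time (a new reading comes with each control period).
- capture(name): name is "scene" or "top"; returns a dict with "img" (420x560x3 uint8, blue, green, red), "fx", "fy", "cx", "cy" (pixels), "dist_coeffs" ([k1, k2, p1, p2, k3] as OpenCV has them; the pictures are not rectified), "world_from_camera" (4x4, takes a point from camera to world coordinates). Camera axes: x right, y down, z forward; pixel columns grow to the right and rows downward; lengths in m; the calibration is good to about 2 mm. A picture is of the moment at which its call begins. There is no depth.
- workorder.finish_job(): hands the job in, once; it reports no verdict.
The state is a dict: "time_s": time; "joints": joint angles; "joint_velocities": joint speeds; "effort": joint torques, N m; "tcp_pos": TCP position; "ee_rot": TCP orientation; "wrist_force": force on the tool from outside, world axes, zero at the start; "moment": the same for the moment, N m; "gripper_width": opening from 0.0 (shut) to 1.0 (fully open).
Only numpy, scipy, OpenCV 4.12 (cv2) and the standard library are available. Lean on these libraries where they do the work, as an engineer would, in place of code of your own. Each camera call takes 0.05 s, during which the arm holds its last target.

## Working session

There is one attempt and no reset: what is moved stays moved. The work goes in short steps, Python scripts to look and compute and a shell command to move; the robot and the scene stay as the last step left them, time stands still between calls to the robot, and variables do not carry over. Pictures are saved under pics/ and viewed, and the job is handed in when it is done.

```bash
mkdir -p pics
python3 - <<'E'
from station import r,capture
import cv2
for n in("scene","top"):
    c=capture(n);cv2.imwrite(f"pics/{n}0.png",c["img"]);print(n,c["fx"],c["fy"],c["cx"],c["cy"],c["dist_coeffs"],c["world_from_camera"])
s=r.sense();print(s["time_s"],s["tcp_pos"],s["ee_rot"],s["gripper_width"],s["wrist_force"],r.grip_point_offset)
E
```

```text
scene 514.346250996353 514.346250996353 271.4248550812906 212.869701354497 [-0.15658251  0.          0.          0.          0.        ] [[-0.40938061  0.485415   -0.77251524  1.30786612]
 [ 0.91225578  0.20475844 -0.35477229  0.34797813]
 [-0.01403278 -0.84996838 -0.52664678  0.65807345]
 [ 0.          0.          0.          1.        ]]
top 527.8157061067211 527.8157061067211 276.55976175500336 206.0687875732979 [-0.05829969  0.          0.          0.          0.        ] [[-0.02826901 -0.99808267  0.05506218  0.36129841]
 [-0.99955488  0.02769941 -0.01108063 -0.04030653]
 [ 0.00953419 -0.05535091 -0.99842144  1.31518014]
 [ 0.          0.          0.          1.        ]]
0.1 [ 0.2516791  -0.57145642  0.1860705 ] [[-9.15252491e-01 -4.02879781e-01 -8.72092765e-04]
 [-4.02880712e-01  9.15250870e-01  1.72526551e-03]
 [ 1.03109070e-04  1.93040291e-03 -9.99998131e-01]] 1.0011730532323895 [ 0.43582829 -0.17963663  0.1655743 ] -0.0187
```

View pics/top0.png

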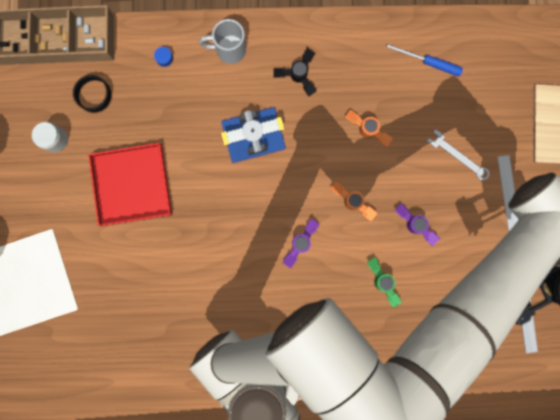

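View pics/scene0.png

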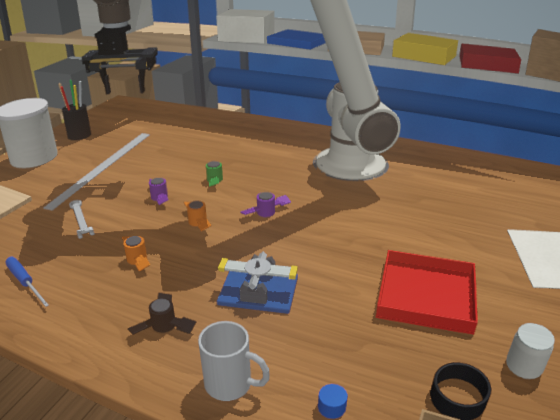

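Top view: the orange two-bladed rotors are at (371,126) and (355,200). Purple rotors at (302,242) and (419,224), green at (386,283) and the black three-bladed one at (300,70) don't fit. The balance is at (253,130) and the tray at (131,184). I'll confirm in enlarged crops.

Run:
```python
import cv2
i=cv2.imread("pics/top0.png")
cv2.imwrite("pics/c1.png",cv2.resize(i[95:225,320:420],None,fx=4.5,fy=4.5,interpolation=cv2.INTER_CUBIC))
cv2.imwrite("pics/c2.png",cv2.resize(i[95:170,210:300],None,fx=8,fy=8,interpolation=cv2.INTER_CUBIC))
```

```text
(no output)
```

View pics/c1.png

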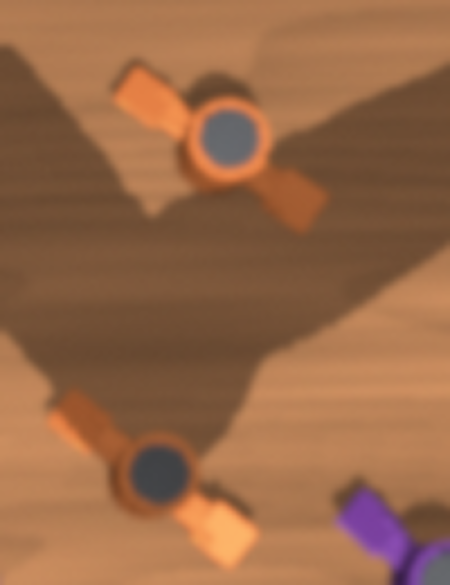

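View pics/c2.png

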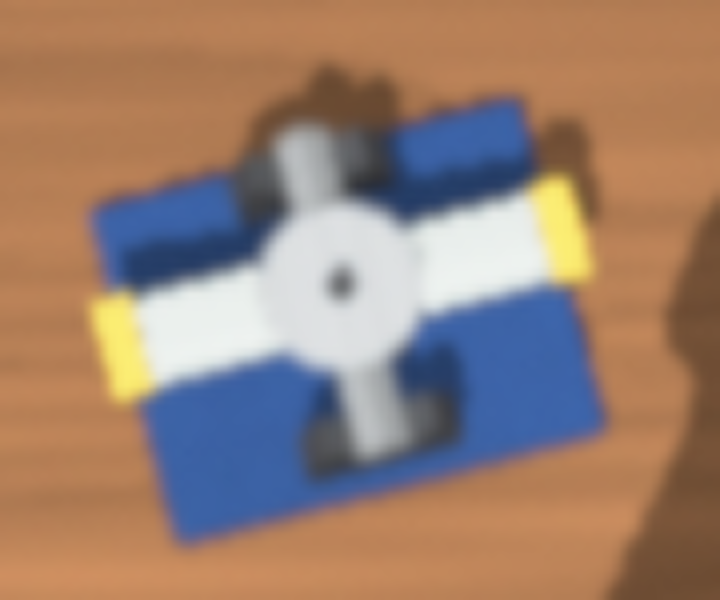

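```bash
cat > h.py <<'E'
import cv2,numpy as np
def ray(c,uv):
    K=np.array([[c["fx"],0,c["cx"]],[0,c["fy"],c["cy"]],[0,0,1]])
    p=cv2.undistortPoints(np.array([[uv]],float),K,np.array(c["dist_coeffs"],float))[0,0]
    T=np.array(c["world_from_camera"]);return T[:3,3],T[:3,:3]@np.array([p[0],p[1],1])
def onz(c,uv,z):
    o,d=ray(c,uv);return o+d*(z-o[2])/d[2]
def proj(c,P):
    K=np.array([[c["fx"],0,c["cx"]],[0,c["fy"],c["cy"]],[0,0,1]])
    T=np.linalg.inv(np.array(c["world_from_camera"]))
    return cv2.projectPoints(np.array([P],float),cv2.Rodrigues(T[:3,:3])[0],T[:3,3],K,np.array(c["dist_coeffs"],float))[0][0,0]
E
python3 - <<'E'
from station import capture
from h import *
c=capture("top");s=capture("scene")
def m(x,y,x0,y0,k): return ((x+.5)/k-.5+x0,(y+.5)/k-.5+y0)
A=lambda x,y:m(x,y,320,95,4.5)
B=lambda x,y:m(x,y,210,95,8)
for n,p,t1,t2 in(("far",(229,138),(125,78),(316,215)),("near",(160,474),(61,403),(246,551))):
    P=onz(c,A(*p),.048);a=onz(c,A(*t1),.024);b=onz(c,A(*t2),.024);d=a-b
    print(n,P,"mid",(a+b)/2,"len",np.linalg.norm(d),"yaw",np.degrees(np.arctan2(d[1],d[0])),"scene px",proj(s,P))
P=onz(c,B(342,285),.074);a=onz(c,B(105,352),.06);b=onz(c,B(580,226),.06);d=a-b
print("pin",P,(a+b)/2,np.linalg.norm(d),np.degrees(np.arctan2(d[1],d[0])),proj(s,P))
q=[onz(c,u,.03) for u in((90,155),(164,143),(171,212),(98,224))]
print("tray",np.mean(q,0),[np.linalg.norm(q[i]-q[i-1]) for i in range(4)])
i=s["img"]
cv2.imwrite("pics/s1.png",cv2.resize(i[180:320,110:310],None,fx=4,fy=4,interpolation=cv2.INTER_CUBIC))
E
```

```text
far [ 0.62196597 -0.28882825  0.048     ] mid [ 0.62232908 -0.28861265  0.024     ] len 0.12960263767673463 yaw 52.47356105120627 scene px [133.84215265 238.91895951]
near [ 0.44071388 -0.24438087  0.048     ] mid [ 0.4407062  -0.24461416  0.024     ] len 0.12927571152121428 yaw 49.61370636010427 scene px [195.97871551 202.76789732]
pin [ 0.61187001 -0.00158711  0.074     ] [ 0.61353616 -0.00135456  0.06      ] 0.14765611494384165 103.48124440758316 [257.76919103 258.98339476]
tray [0.49780384 0.30120568 0.03      ] [np.float64(0.17144317541045848), np.float64(0.18515594703153923), np.float64(0.17087706560438093), np.float64(0.18124771771271034)]
```

View pics/s1.png

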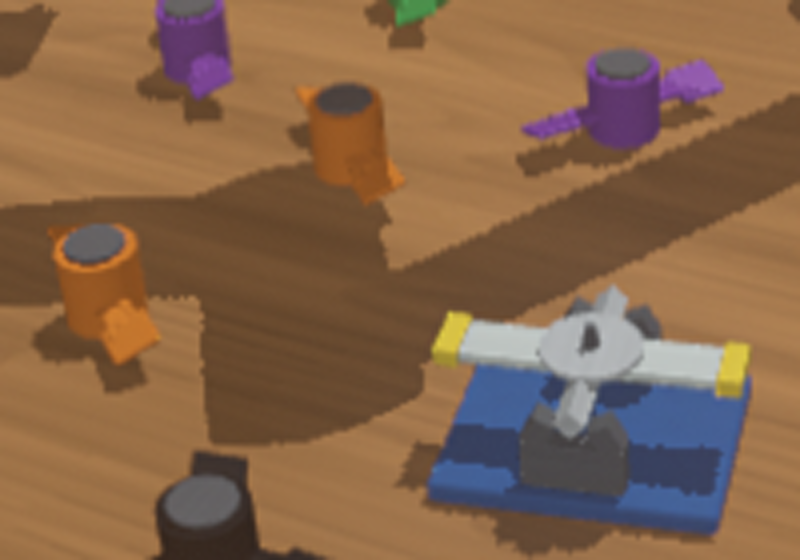

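Both rotors are confirmed: hubs at (0.622,-0.289) with blades at 52.5° and (0.441,-0.244) with blades at 49.6°. The blade span measures 129.5 mm (should be 130) and the beam 147.7 mm (should be 148). The scene camera agrees to about 1.7 px. I'll take the far rotor first and turn the jaws from yaw 113.8° to 142.5°, which is -0.50 rad about tool z.

```bash
cat > plan.py <<'E'
import sys,numpy as np
from station import r
s=r.sense();R=np.array(s["ee_rot"]);p=np.array(s["tcp_pos"])
t=np.array([float(v) for v in sys.argv[1:4]])
print("t",s["time_s"],"tcp",p.round(4),"ydir",np.degrees(np.arctan2(R[1,1],R[0,1])).round(2),"w",round(s["gripper_width"],3),"F",np.round(s["wrist_force"],1))
print("tool shift",(R.T@(t-p)).round(4),"norm",np.linalg.norm(t-p).round(3), "j",np.round(s["joints"],1))
E
python3 -m crank '[{"delta_rot":[0,0,-0.167],"linear":[0,0,0],"gripper":100},{"delta_rot":[0,0,-0.167],"linear":[0,0,0],"gripper":100},{"delta_rot":[0,0,-0.167],"linear":[0,0,0],"gripper":100},{"delta_rot":[0,0,0],"linear":[0,0,0],"gripper":100}]'
python3 plan.py 0.623 -0.288 0.09
```

```text
time_s: 0.7
tcp_pos: [0.2518, -0.5718, 0.1868]
ee_rot: [[-0.611, -0.792, -0.0], [-0.792, 0.611, 0.0], [-0.0, 0.0, -1.0]]
wrist_force: [-0.6, 0.8, 0.2]
gripper_width: 0.999
t 0.7 tcp [ 0.2518 -0.5718  0.1868] ydir 142.36 w 0.999 F [-0.6  0.8  0.2]
tool shift [-0.4514 -0.1206  0.0968] norm 0.477 j [-51.4  22.1   0.4  -0.  -68.4  13.8]
```

```bash
python3 -m crank '[{"delta_rot":[0,0,0],"linear":[-0.050,-0.0134,0.0107],"gripper":100},{"delta_rot":[0,0,0],"linear":[-0.050,-0.0134,0.0107],"gripper":100},{"delta_rot":[0,0,0],"linear":[-0.050,-0.0134,0.0107],"gripper":100},{"delta_rot":[0,0,0],"linear":[-0.050,-0.0134,0.0107],"gripper":100},{"delta_rot":[0,0,0],"linear":[-0.050,-0.0134,0.0107],"gripper":100},{"delta_rot":[0,0,0],"linear":[-0.050,-0.0134,0.0107],"gripper":100},{"delta_rot":[0,0,0],"linear":[-0.050,-0.0134,0.0107],"gripper":100},{"delta_rot":[0,0,0],"linear":[-0.050,-0.0134,0.0107],"gripper":100},{"delta_rot":[0,0,0],"linear":[-0.0514,-0.0134,0.0112],"gripper":100},{"delta_rot":[0,0,0],"linear":[0,0,0],"gripper":100}]'
python3 plan.py 0.623 -0.288 0.015
python3 - <<'E'
from station import r,capture
from h import *
s=capture("scene");t=capture("top")
st=r.sense();print("tcp scene px",proj(s,st["tcp_pos"]),"top",proj(t,st["tcp_pos"]))
cv2.imwrite("pics/s2.png",cv2.resize(s["img"][150:290,60:220],None,fx=4,fy=4,interpolation=cv2.INTER_CUBIC))
cv2.imwrite("pics/t2.png",t["img"])
E
```

```text
time_s: 1.95
tcp_pos: [0.6243, -0.2846, 0.0882]
ee_rot: [[-0.608, -0.794, -0.002], [-0.794, 0.608, 0.001], [0.001, 0.002, -1.0]]
wrist_force: [-0.6, -0.7, -0.9]
gripper_width: 1.003
t 1.95 tcp [ 0.6243 -0.2846  0.0882] ydir 142.55 w 1.003 F [-0.6 -0.7 -0.9]
tool shift [ 0.0035 -0.0012  0.0732] norm 0.073 j [-11.   32.2   2.6  -0.  -60.5 -26.4]
tcp scene px [131.30109383 222.68797131] top [373.0273936  121.47125504]
```

View pics/s2.png

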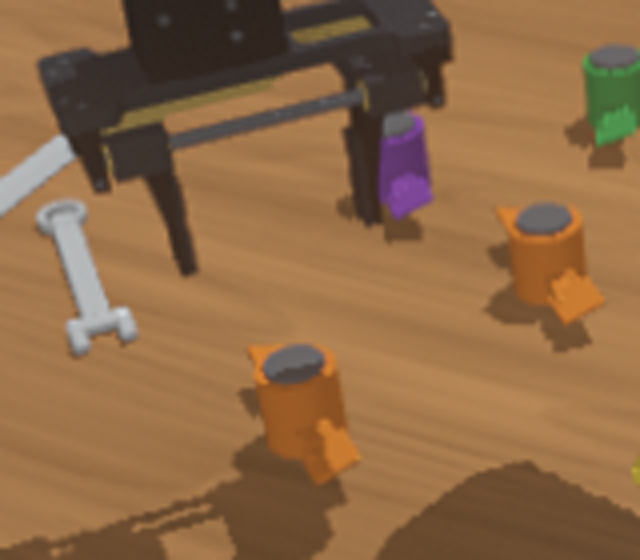

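View pics/t2.png

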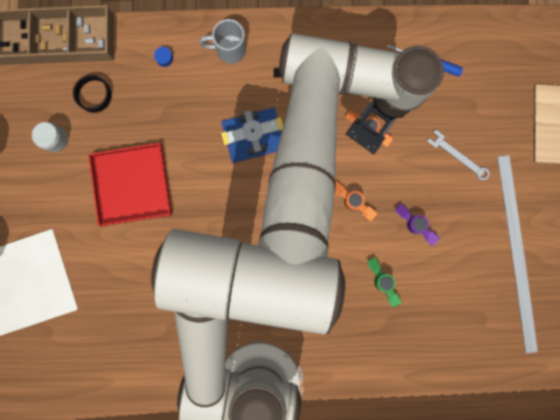

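```bash
python3 plan.py 0.623 -0.288 0.010
```

```text
t 2.05 tcp [ 0.6224 -0.287   0.0896] ydir 142.42 w 0.996 F [ 0.1 -0.1  0.2]
tool shift [ 0.0003 -0.0012  0.0796] norm 0.08 j [-11.3  32.1   2.5   0.  -60.6 -26.3]
```

The scene picture shows the open fingertips at (107,218) and (152,205), straddling the rotor axis and about 20 mm above the nominal TCP because the linkage retracts when open. Descending and closing.

```bash
python3 -m crank '[{"delta_rot":[0,0,0],"linear":[0,-0.001,0.03],"gripper":100},{"delta_rot":[0,0,0],"linear":[0,0,0.03],"gripper":100},{"delta_rot":[0,0,0],"linear":[0,0,0.02],"gripper":100},{"delta_rot":[0,0,0],"linear":[0,0,0],"gripper":100},{"delta_rot":[0,0,0],"linear":[0,0,0],"gripper":40}]'
python3 - <<'E'
from station import r,capture
from h import *
s=capture("scene")
cv2.imwrite("pics/s3.png",cv2.resize(s["img"][150:290,60:220],None,fx=4,fy=4,interpolation=cv2.INTER_CUBIC))
E
python3 plan.py 0.623 -0.288 0.010
```

```text
time_s: 2.68
tcp_pos: [0.6236, -0.2892, 0.0118]
ee_rot: [[-0.61, -0.792, 0.002], [-0.792, 0.61, -0.001], [-0.001, -0.002, -1.0]]
wrist_force: [0.4, -0.4, 0.1]
gripper_width: 0.947
t 2.725 tcp [ 0.6239 -0.289   0.012 ] ydir 142.42 w 0.916 F [-0.7 -0.4 -0.2]
tool shift [-0.0002  0.0014  0.002 ] norm 0.002 j [-11.4  36.5  -1.7   0.  -51.7 -26.2]
```

View pics/s3.png

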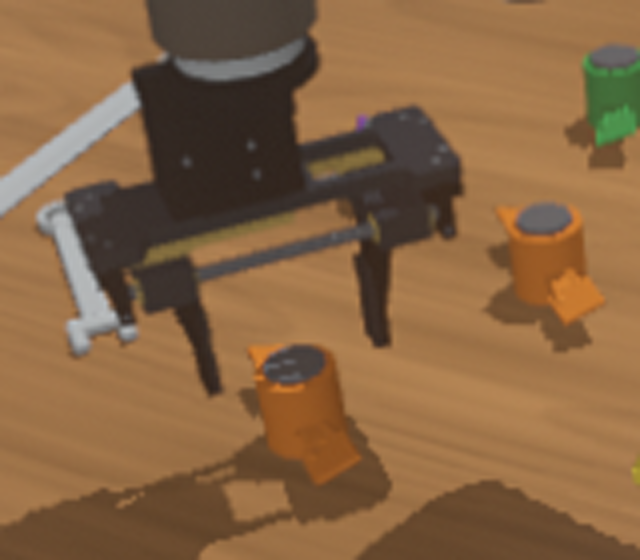

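Run:
```python
from station import r,capture
from h import *
s=capture("scene");t=capture("top")
st=r.sense();print(st["tcp_pos"],st["gripper_width"],"tcp scene px",proj(s,st["tcp_pos"]),"top",proj(t,st["tcp_pos"]))
cv2.imwrite("pics/s4.png",cv2.resize(s["img"][180:280,85:195],None,fx=6,fy=6,interpolation=cv2.INTER_CUBIC))
cv2.imwrite("pics/t4.png",cv2.resize(t["img"][60:180,320:450],None,fx=5,fy=5,interpolation=cv2.INTER_CUBIC))
```

```text
[ 0.62402881 -0.28861695  0.01188314] 0.8332708003392946 tcp scene px [135.98735769 253.23735727] top [367.6946448 127.4582232]
```

View pics/s4.png

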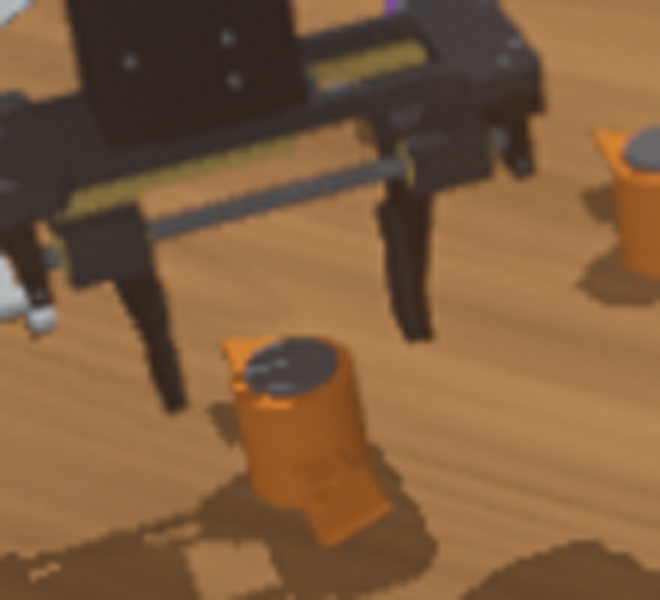

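View pics/t4.png

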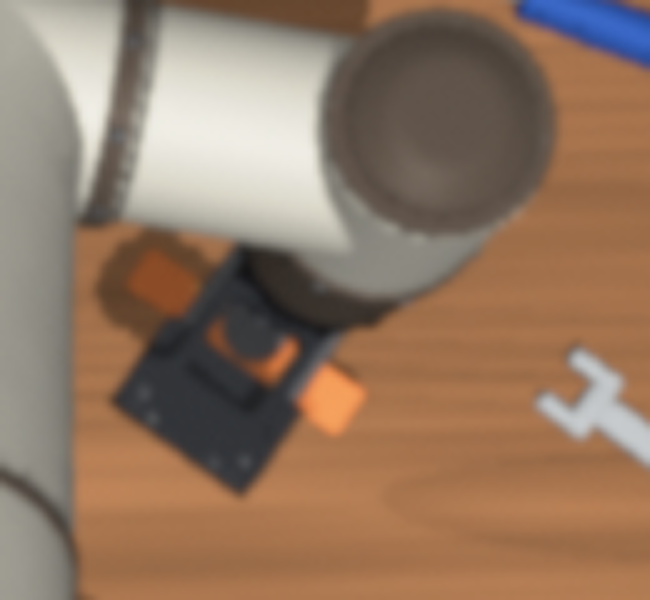

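Run:
```python
from station import r,capture
from h import *
import numpy as np
s=capture("scene");t=capture("top")
for a,b in(((343,140),(175,190)),((368,159),(163.8,177))):
    o1,d1=ray(t,a);o2,d2=ray(s,b)
    k=np.linalg.lstsq(np.c_[d1,-d2],o2-o1,rcond=None)[0]
    p,q=o1+d1*k[0],o2+d2*k[1];print(p,q)
st=r.sense();print(st["tcp_pos"],st["gripper_width"])
cv2.imwrite("pics/s5.png",s["img"]);cv2.imwrite("pics/t5.png",t["img"])
```

```text
[ 0.56798087 -0.20480881  0.15662255] [ 0.56808781 -0.20499287  0.15666776]
[ 0.52448697 -0.25941052  0.15375573] [ 0.52585052 -0.26167007  0.15437358]
[ 0.62379221 -0.28824317  0.01135431] 0.7446476966084555
```

View pics/s5.png

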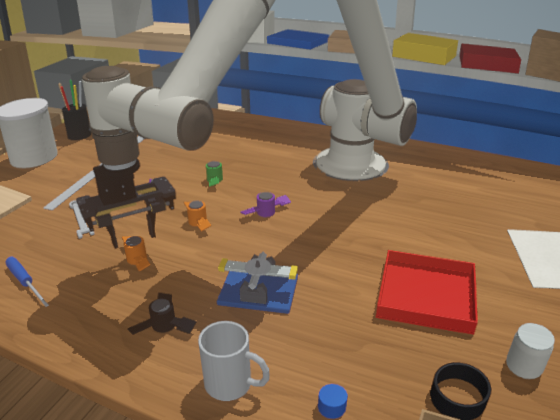

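```bash
python3 -m crank '[{"delta_rot":[0,0,0],"linear":[0,0,0],"gripper":58},{"delta_rot":[0,0,0],"linear":[0,0,0],"gripper":58}]'
python3 - <<'E'
from station import r,capture
from h import *
s=capture("scene")
st=r.sense();print(st["tcp_pos"],st["gripper_width"],"tcp scene px",proj(s,st["tcp_pos"]))
cv2.imwrite("pics/s6.png",cv2.resize(s["img"][180:280,85:195],None,fx=6,fy=6,interpolation=cv2.INTER_CUBIC))
E
```

```text
time_s: 3.18
tcp_pos: [0.6234, -0.288, 0.0104]
ee_rot: [[-0.609, -0.793, 0.0], [-0.793, 0.609, -0.0], [-0.0, -0.0, -1.0]]
wrist_force: [-1.0, -0.3, 0.6]
gripper_width: 0.594
[ 0.62335551 -0.28798896  0.01029728] 0.592590851744014 tcp scene px [136.52235356 253.73152896]
```

View pics/s6.png

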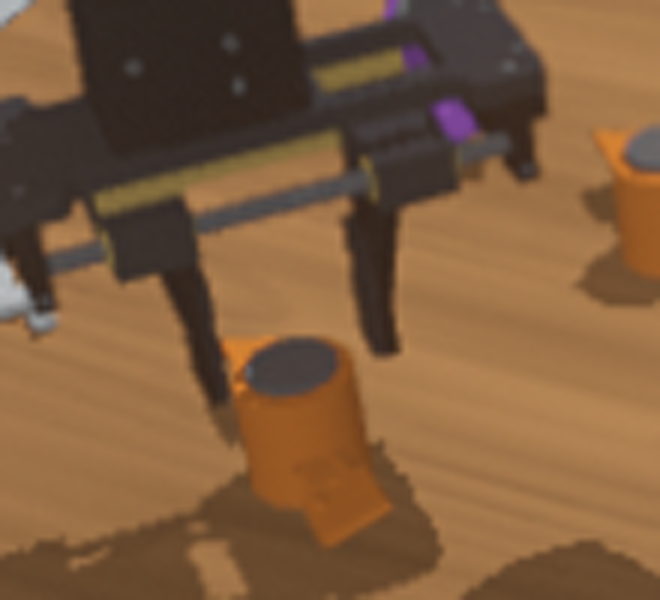

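```bash
python3 -m crank '[{"delta_rot":[0,0,0],"linear":[0,0,0],"gripper":30},{"delta_rot":[0,0,0],"linear":[0,0,0],"gripper":30},{"delta_rot":[0,0,0],"linear":[0,0,0],"gripper":30}]'
python3 - <<'E'
from station import r,capture
from h import *
s=capture("scene")
st=r.sense();print(st["tcp_pos"],st["gripper_width"],"tcp scene px",proj(s,st["tcp_pos"]))
cv2.imwrite("pics/s7.png",cv2.resize(s["img"][180:280,85:195],None,fx=6,fy=6,interpolation=cv2.INTER_CUBIC))
E
```

```text
time_s: 3.6
tcp_pos: [0.6242, -0.2885, 0.0107]
ee_rot: [[-0.609, -0.793, 0.002], [-0.793, 0.609, -0.001], [-0.0, -0.002, -1.0]]
wrist_force: [1.2, -1.0, -0.0]
gripper_width: 0.36
[ 0.62412589 -0.28844427  0.01063813] 0.36011826928223173 tcp scene px [136.11496033 253.74737365]
```

View pics/s7.png

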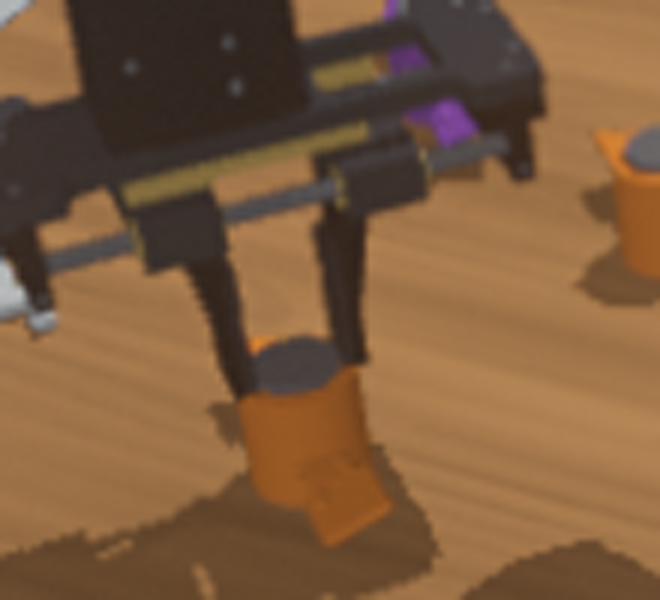

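The jaws closed to 0.36 (31 mm), so the fingertips pinch the 34 mm dark cap at z≈0.044. They end about 30 mm above the reported TCP. Opening, then going lower in small steps while watching force and image.

```bash
python3 -m crank '[{"delta_rot":[0,0,0],"linear":[0,0,0],"gripper":85},{"delta_rot":[0,0,0],"linear":[0,0,0],"gripper":85},{"delta_rot":[0,0,0],"linear":[0,0,0],"gripper":85},{"delta_rot":[0,0,0],"linear":[0,0,0],"gripper":85},{"delta_rot":[0,0,0],"linear":[0,0,0],"gripper":85},{"delta_rot":[0,0,0],"linear":[0,0,0.006],"gripper":85},{"delta_rot":[0,0,0],"linear":[0,0,0],"gripper":85}]'
python3 - <<'E'
from station import r,capture
from h import *
s=capture("scene")
st=r.sense();print(st["tcp_pos"],st["gripper_width"],st["wrist_force"],"tcp scene px",proj(s,st["tcp_pos"]))
cv2.imwrite("pics/s8.png",cv2.resize(s["img"][180:280,85:195],None,fx=6,fy=6,interpolation=cv2.INTER_CUBIC))
E
```

```text
time_s: 4.53
tcp_pos: [0.6226, -0.2879, 0.0033]
ee_rot: [[-0.609, -0.793, -0.002], [-0.793, 0.609, 0.001], [0.001, 0.002, -1.0]]
wrist_force: [-1.0, 0.2, 0.6]
gripper_width: 0.847
[ 0.62292331 -0.28797356  0.00367922] 0.8521994112164194 [ 0.09511221  0.99296106 -1.26097202] tcp scene px [137.12461776 256.09329102]
```

View pics/s8.png

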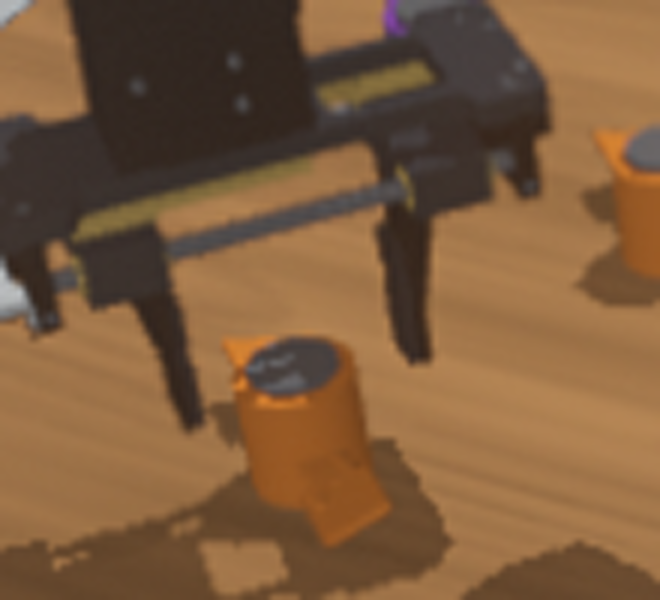

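```bash
python3 -m crank '[{"delta_rot":[0,0,0],"linear":[0,0,0.005],"gripper":85},{"delta_rot":[0,0,0],"linear":[0,0,0],"gripper":85}]' && python3 -m crank '[{"delta_rot":[0,0,0],"linear":[0,0,0.003],"gripper":85},{"delta_rot":[0,0,0],"linear":[0,0,0],"gripper":85}]'
python3 - <<'E'
from station import r,capture
from h import *
s=capture("scene")
st=r.sense();print(st["tcp_pos"],st["gripper_width"],st["wrist_force"],"tcp scene px",proj(s,st["tcp_pos"]))
cv2.imwrite("pics/s9.png",cv2.resize(s["img"][180:280,85:195],None,fx=6,fy=6,interpolation=cv2.INTER_CUBIC))
E
```

```text
time_s: 4.82
tcp_pos: [0.6229, -0.2879, -0.0014]
ee_rot: [[-0.609, -0.793, -0.001], [-0.793, 0.609, 0.0], [0.0, 0.001, -1.0]]
wrist_force: [-0.6, 0.3, -0.5]
gripper_width: 0.853
time_s: 5.08
tcp_pos: [0.6231, -0.288, -0.0041]
ee_rot: [[-0.609, -0.793, -0.001], [-0.793, 0.609, 0.0], [0.0, 0.001, -1.0]]
wrist_force: [0.2, -0.6, 0.1]
gripper_width: 0.85
[ 0.62321057 -0.28805099 -0.00387676] 0.8473034136390633 [ 0.13958276 -0.53142942 -0.14033039] tcp scene px [137.55925166 258.95612825]
```

View pics/s9.png

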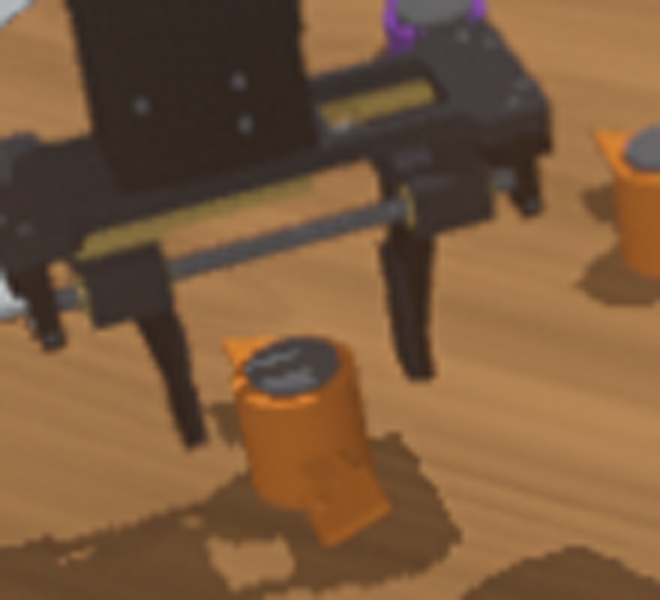

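No contact even at a reported z of -0.004, so the fingers really are about 30 mm short of the nominal TCP. Another 12 mm down puts the tips at about z=0.013.

```bash
python3 -m crank '[{"delta_rot":[0,0,0],"linear":[0,0,0.004],"gripper":85},{"delta_rot":[0,0,0],"linear":[0,0,0],"gripper":85}]' && python3 -m crank '[{"delta_rot":[0,0,0],"linear":[0,0,0.004],"gripper":85},{"delta_rot":[0,0,0],"linear":[0,0,0.003],"gripper":85},{"delta_rot":[0,0,0],"linear":[0,0,0],"gripper":85}]'
python3 - <<'E'
from station import r,capture
from h import *
s=capture("scene")
st=r.sense();print(st["tcp_pos"],st["gripper_width"],st["wrist_force"],"tcp scene px",proj(s,st["tcp_pos"]))
cv2.imwrite("pics/s10.png",cv2.resize(s["img"][180:280,85:195],None,fx=6,fy=6,interpolation=cv2.INTER_CUBIC))
E
```

```text
time_s: 5.38
tcp_pos: [0.6229, -0.288, -0.0082]
ee_rot: [[-0.609, -0.793, -0.001], [-0.793, 0.609, 0.0], [0.0, 0.001, -1.0]]
wrist_force: [-0.0, -0.6, 0.8]
gripper_width: 0.855
time_s: 5.75
tcp_pos: [0.623, -0.288, -0.0153]
ee_rot: [[-0.609, -0.793, -0.001], [-0.793, 0.609, 0.0], [0.0, 0.001, -1.0]]
wrist_force: [0.3, -0.5, 0.1]
gripper_width: 0.848
[ 0.62316723 -0.28802381 -0.01500282] 0.8555427390623225 [0.09242599 0.35860957 0.41017211] tcp scene px [138.37502255 263.03152412]
```

View pics/s10.png

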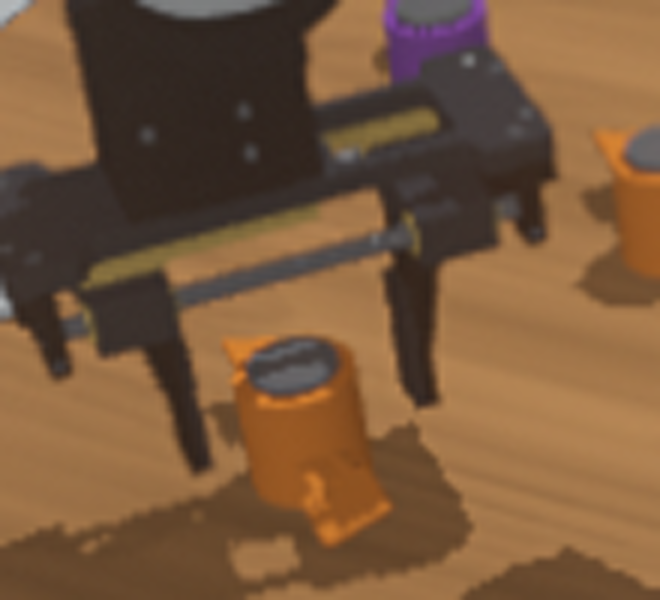

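```bash
python3 -m crank '[{"delta_rot":[0,0,0],"linear":[0,0,0.003],"gripper":85},{"delta_rot":[0,0,0],"linear":[0,0,0],"gripper":30},{"delta_rot":[0,0,0],"linear":[0,0,0],"gripper":30},{"delta_rot":[0,0,0],"linear":[0,0,0],"gripper":30},{"delta_rot":[0,0,0],"linear":[0,0,0],"gripper":30},{"delta_rot":[0,0,0],"linear":[0,0,0],"gripper":30}]'
python3 -m crank '[{"delta_rot":[0,0,0],"linear":[0,0,-0.02],"gripper":30},{"delta_rot":[0,0,0],"linear":[0,0,-0.02],"gripper":30},{"delta_rot":[0,0,0],"linear":[0,0,-0.03],"gripper":30},{"delta_rot":[0,0,0],"linear":[0,0,0],"gripper":30}]'
python3 - <<'E'
from station import r,capture
from h import *
s=capture("scene")
st=r.sense();print(st["tcp_pos"],st["gripper_width"],st["wrist_force"],"tcp scene px",proj(s,st["tcp_pos"]))
cv2.imwrite("pics/s11.png",cv2.resize(s["img"][150:270,75:195],None,fx=5,fy=5,interpolation=cv2.INTER_CUBIC))
E
```

```text
time_s: 6.55
tcp_pos: [0.6237, -0.2882, -0.0176]
ee_rot: [[-0.609, -0.793, 0.001], [-0.793, 0.609, -0.0], [-0.0, -0.001, -1.0]]
wrist_force: [0.3, -0.7, 0.7]
gripper_width: 0.498
time_s: 7.05
tcp_pos: [0.6248, -0.2884, 0.0543]
ee_rot: [[-0.609, -0.793, 0.005], [-0.793, 0.609, -0.001], [-0.002, -0.004, -1.0]]
wrist_force: [0.2, 0.6, -3.6]
gripper_width: 0.498
[ 0.62328935 -0.28779134  0.05223032] 0.49893638990806527 [-0.68031532  1.88240962 -3.95206268] tcp scene px [133.54347109 237.70873911]
```

View pics/s11.png

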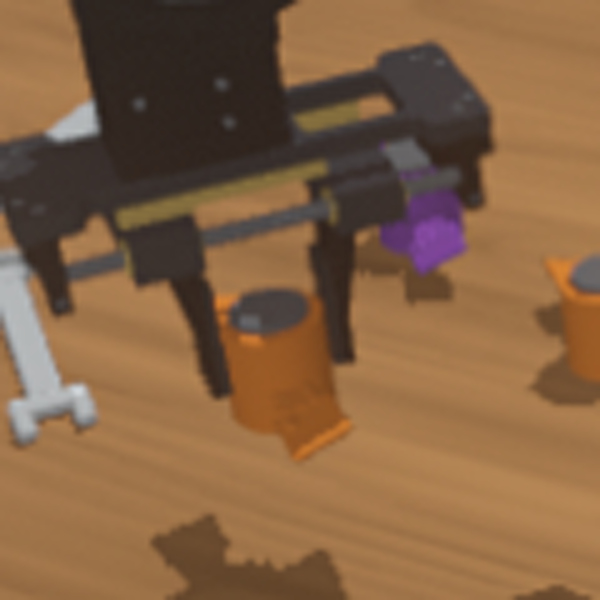

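Grasped: width is 43.3 mm, the hub's. The underside is at TCP z + 0.018. Lifting and turning the blades to the beam (jaw yaw 193.5°).

```bash
python3 -m crank '[{"delta_rot":[0,0,-0.149],"linear":[0,0,-0.01],"gripper":30},{"delta_rot":[0,0,-0.149],"linear":[0,0,-0.01],"gripper":30},{"delta_rot":[0,0,-0.149],"linear":[0,0,-0.01],"gripper":30},{"delta_rot":[0,0,-0.149],"linear":[0,0,-0.01],"gripper":30},{"delta_rot":[0,0,-0.149],"linear":[0,0,-0.01],"gripper":30},{"delta_rot":[0,0,-0.149],"linear":[0,0,-0.01],"gripper":30},{"delta_rot":[0,0,0],"linear":[0,0,0],"gripper":30},{"delta_rot":[0,0,0],"linear":[0,0,0],"gripper":30}]'; python3 plan.py .6134 -.0002 .085
```

```text
time_s: 8.1
tcp_pos: [0.6223, -0.2876, 0.1102]
ee_rot: [[0.234, -0.972, -0.003], [-0.972, -0.234, 0.001], [-0.002, 0.003, -1.0]]
wrist_force: [-0.2, -0.7, -2.5]
gripper_width: 0.495
t 8.1 tcp [ 0.6223 -0.2876  0.1102] ydir -166.45 w 0.495 F [-0.2 -0.7 -2.5]
tool shift [-0.2814 -0.0588  0.0256] norm 0.289 j [-11.3  31.1   4.1  -0.  -63.1  24.9]
```

```bash
python3 -m crank '[{"delta_rot":[0,0,0],"linear":[-0.02,-0.0042,0],"gripper":30},{"delta_rot":[0,0,0],"linear":[-0.04,-0.0084,0],"gripper":30},{"delta_rot":[0,0,0],"linear":[-0.045,-0.0094,0],"gripper":30},{"delta_rot":[0,0,0],"linear":[-0.045,-0.0094,0],"gripper":30},{"delta_rot":[0,0,0],"linear":[-0.045,-0.0094,0],"gripper":30},{"delta_rot":[0,0,0],"linear":[-0.045,-0.0094,0],"gripper":30},{"delta_rot":[0,0,0],"linear":[-0.03,-0.0063,0],"gripper":30},{"delta_rot":[0,0,0],"linear":[-0.0114,-0.0024,0.01],"gripper":30},{"delta_rot":[0,0,0],"linear":[0,0,0.012],"gripper":30},{"delta_rot":[0,0,0],"linear":[0,0,0],"gripper":30}]'; python3 -m crank '[{"delta_rot":[0,0,0],"linear":[0,0,0],"gripper":30},{"delta_rot":[0,0,0],"linear":[0,0,0],"gripper":30}]';python3 plan.py .6134 -.0002 .046
python3 - <<'E'
from station import r,capture
from h import *
s=capture("scene");t=capture("top")
st=r.sense();p=np.array(st["tcp_pos"]);R=np.array(st["ee_rot"])
c=p+[0,0,.018+.024]
for sg in(-1,1): print("blade tip pred scene",proj(s,c+sg*.065*R[:,0]-[0,0,.0]),"top",proj(t,c+sg*.065*R[:,0]))
cv2.imwrite("pics/s12.png",cv2.resize(s["img"][180:320,190:330],None,fx=4.2,fy=4.2,interpolation=cv2.INTER_CUBIC))
cv2.imwrite("pics/t12.png",cv2.resize(t["img"][90:180,200:310],None,fx=6,fy=6,interpolation=cv2.INTER_CUBIC))
E
```

```text
time_s: 9.35
tcp_pos: [0.6123, -0.0017, 0.0881]
ee_rot: [[0.235, -0.972, -0.004], [-0.972, -0.235, -0.001], [-0.0, 0.004, -1.0]]
wrist_force: [0.4, 0.1, -2.2]
gripper_width: 0.499
time_s: 9.6
tcp_pos: [0.6142, -0.0015, 0.0906]
ee_rot: [[0.236, -0.972, 0.001], [-0.972, -0.236, 0.0], [0.0, -0.001, -1.0]]
wrist_force: [0.1, -0.2, -3.2]
gripper_width: 0.496
t 9.6 tcp [ 0.6142 -0.0015  0.0906] ydir -166.38 w 0.496 F [ 0.1 -0.2 -3.2]
tool shift [-0.0015  0.0006  0.0446] norm 0.045 j [ 14.9  25.6  -8.6   0.  -55.7  -1.3]
blade tip pred scene [291.78917207 237.23801244] top [223.46352984 131.48707355]
blade tip pred scene [222.01862466 230.71254555] top [278.86012958 116.64183191]
```

View pics/s12.png

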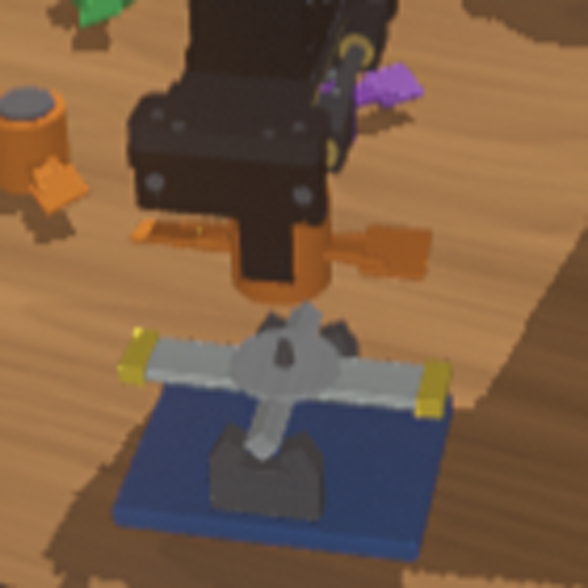

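View pics/t12.png

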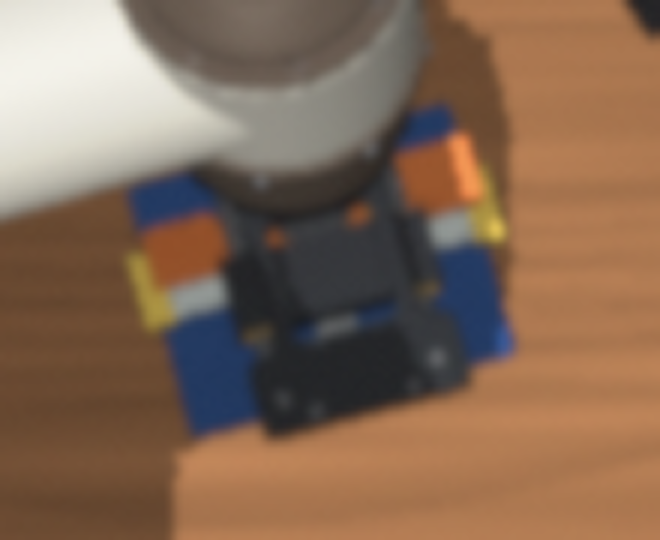

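Run:
```python
from station import r,capture
from h import *
s=capture("scene");t=capture("top")
p=np.array(r.sense()["tcp_pos"]);print(p)
for z in (.062,.074,.109): print(z,proj(s,[.6137,-.0015,z]), proj(s,[.6137,.0015,z]),proj(s,[.6167,-.0015,z]))
cv2.imwrite("pics/s13.png",cv2.resize(s["img"][220:280,215:300],None,fx=9,fy=9,interpolation=cv2.INTER_CUBIC))
cv2.imwrite("pics/t13.png",cv2.resize(t["img"][105:150,215:290],None,fx=10,fy=10,interpolation=cv2.INTER_CUBIC))
```

```text
[ 0.614076   -0.00099234  0.09054797]
0.062 [257.57778816 264.59120983] [259.0067608  264.97185121] [256.89685332 265.48043265]
0.074 [257.39390909 259.53141746] [258.83241108 259.90921614] [256.70780873 260.41516843]
0.109 [256.84564971 244.36535121] [258.31241579 244.73394783] [256.14416185 245.23125039]
```

View pics/s13.png

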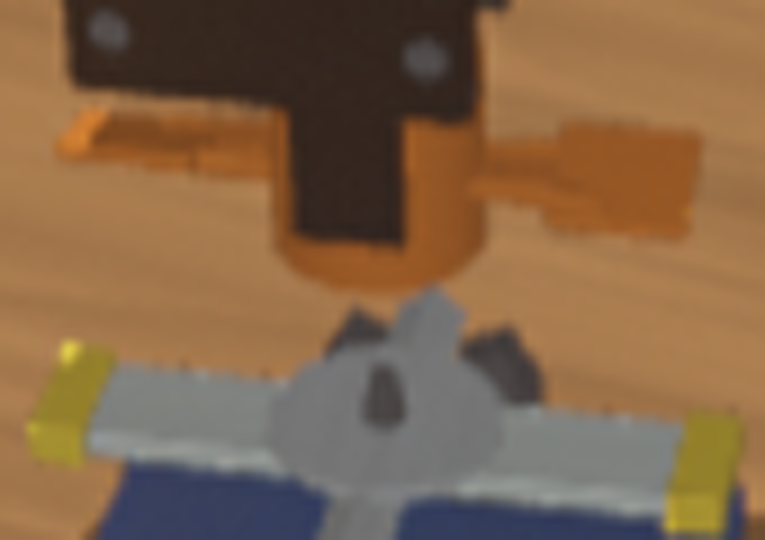

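View pics/t13.png

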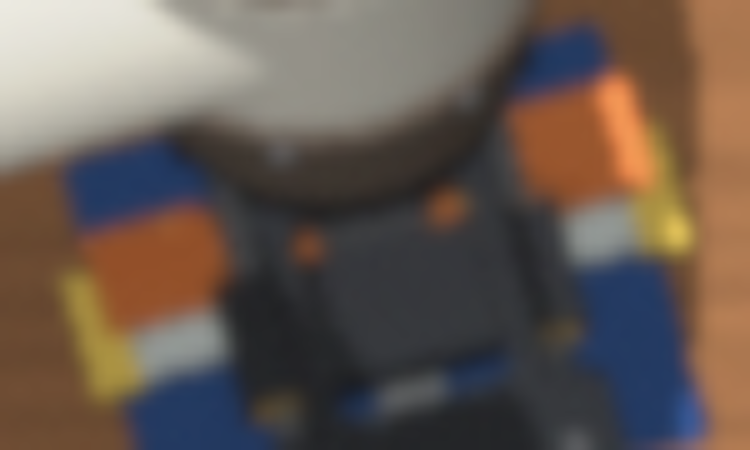

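In the scene crop the hub base (centre 380,224) sits over the pin (381,365), but about 1.4 px too far from the camera. The top view's blade ends also say about +2 mm in x. Shift: tool y -2.4 mm, then descend.

```bash
python3 -m crank '[{"delta_rot":[0,0,0],"linear":[0.0004,-0.0024,0.01],"gripper":30},{"delta_rot":[0,0,0],"linear":[0,0,0.012],"gripper":30},{"delta_rot":[0,0,0],"linear":[0,0,0.008],"gripper":30},{"delta_rot":[0,0,0],"linear":[0,0,0.004],"gripper":30},{"delta_rot":[0,0,0],"linear":[0,0,0],"gripper":30},{"delta_rot":[0,0,0],"linear":[0,0,0],"gripper":30}]'
python3 - <<'E'
from station import r,capture
from h import *
s=capture("scene")
p=np.array(r.sense()["tcp_pos"]);print(p)
cv2.imwrite("pics/s14.png",cv2.resize(s["img"][220:280,215:300],None,fx=9,fy=9,interpolation=cv2.INTER_CUBIC))
E
```

```text
time_s: 10.55
tcp_pos: [0.6167, -0.0005, 0.0566]
ee_rot: [[0.237, -0.972, 0.001], [-0.972, -0.237, 0.0], [0.0, -0.001, -1.0]]
wrist_force: [-0.6, -0.1, -2.3]
gripper_width: 0.496
[ 6.16693534e-01 -4.71097042e-04  5.67205534e-02]
```

View pics/s14.png

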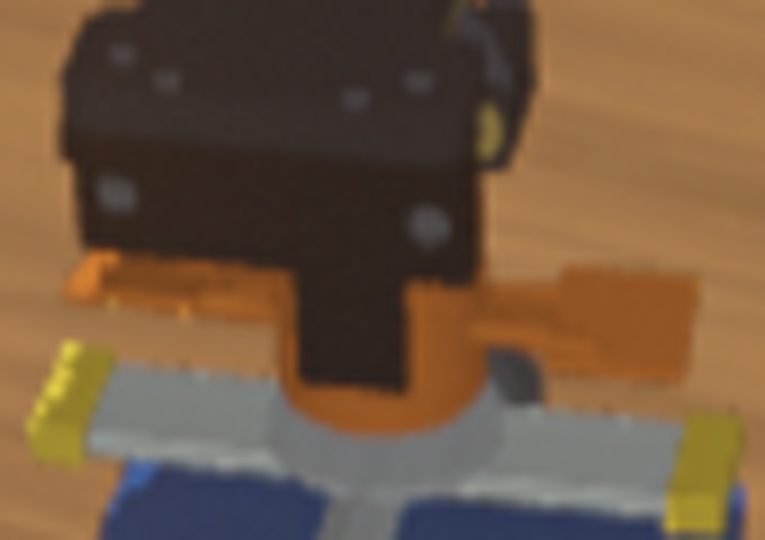

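```bash
python3 -m crank '[{"delta_rot":[0,0,0],"linear":[0,0,0.003],"gripper":30},{"delta_rot":[0,0,0],"linear":[0,0,0.002],"gripper":30},{"delta_rot":[0,0,0],"linear":[0,0,0],"gripper":30}]'; python3 -m crank '[{"delta_rot":[0,0,0],"linear":[0,0,0.003],"gripper":30},{"delta_rot":[0,0,0],"linear":[0,0,0.002],"gripper":30},{"delta_rot":[0,0,0],"linear":[0,0,0],"gripper":30}]'; python3 plan.py .6166 -.0005 .045;python3 - <<'E'
from station import r,capture
from h import *
s=capture("scene")
cv2.imwrite("pics/s15.png",cv2.resize(s["img"][220:280,215:300],None,fx=9,fy=9,interpolation=cv2.INTER_CUBIC))
E
```

```text
time_s: 10.98
tcp_pos: [0.6161, -0.0006, 0.051]
ee_rot: [[0.237, -0.972, -0.001], [-0.972, -0.237, -0.0], [-0.0, 0.001, -1.0]]
wrist_force: [-0.1, -0.1, -2.6]
gripper_width: 0.498
time_s: 11.35
tcp_pos: [0.6161, -0.0005, 0.0459]
ee_rot: [[0.237, -0.972, -0.001], [-0.972, -0.237, -0.0], [-0.0, 0.001, -1.0]]
wrist_force: [-0.1, -0.1, -3.3]
gripper_width: 0.5
t 11.35 tcp [ 6.161e-01 -5.000e-04  4.590e-02] ydir -166.31 w 0.5 F [-0.1 -0.1 -3.3]
tool shift [ 0.0001 -0.0005  0.0009] norm 0.001 j [ 15.   28.6 -11.   -0.  -50.4  -1.3]
```

View pics/s15.png

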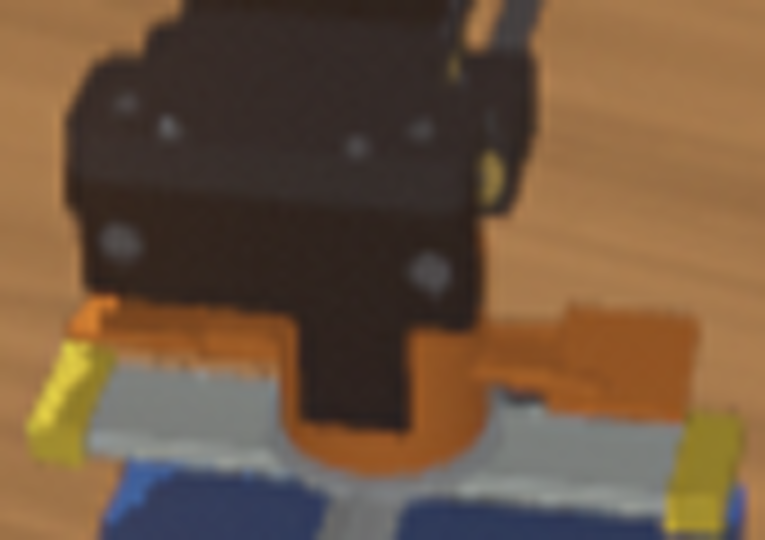

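The bore has gone over the pin with no contact force. Lower 1.5 mm and release.

```bash
python3 -m crank '[{"delta_rot":[0,0,0],"linear":[0,0,0.0015],"gripper":30},{"delta_rot":[0,0,0],"linear":[0,0,0],"gripper":30},{"delta_rot":[0,0,0],"linear":[0,0,0],"gripper":85},{"delta_rot":[0,0,0],"linear":[0,0,0],"gripper":85},{"delta_rot":[0,0,0],"linear":[0,0,0],"gripper":85},{"delta_rot":[0,0,0],"linear":[0,0,0],"gripper":85},{"delta_rot":[0,0,0],"linear":[0,0,0],"gripper":85},{"delta_rot":[0,0,0],"linear":[0,0,0],"gripper":85},{"delta_rot":[0,0,0],"linear":[0,0,0],"gripper":85}]'
python3 - <<'E'
from station import r,capture
from h import *
s=capture("scene")
cv2.imwrite("pics/s16.png",cv2.resize(s["img"][200:300,190:325],None,fx=5.5,fy=5.5,interpolation=cv2.INTER_CUBIC))
E
```

```text
time_s: 12.52
tcp_pos: [0.6163, -0.0005, 0.0447]
ee_rot: [[0.237, -0.972, 0.0], [-0.972, -0.237, 0.0], [-0.0, -0.0, -1.0]]
wrist_force: [0.7, -0.6, 0.8]
gripper_width: 0.846
```

View pics/s16.png

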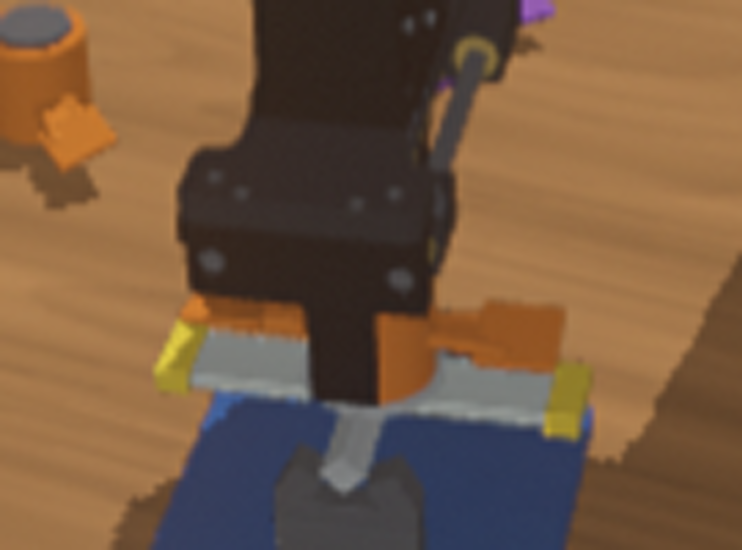

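```bash
python3 -m crank '[{"delta_rot":[0,0,0],"linear":[0,0,0],"gripper":85},{"delta_rot":[0,0,0],"linear":[0,0,-0.01],"gripper":85},{"delta_rot":[0,0,0],"linear":[0,0,-0.03],"gripper":85},{"delta_rot":[0,0,0],"linear":[0,0,-0.05],"gripper":85},{"delta_rot":[0,0,0],"linear":[0,0,-0.05],"gripper":85},{"delta_rot":[0,0,0],"linear":[0,0,0],"gripper":85},{"delta_rot":[0,0,0],"linear":[0,0,0],"gripper":85},{"delta_rot":[0,0,0],"linear":[0,0,0],"gripper":85}]'
python3 - <<'E'
from station import r,capture
from h import *
s=capture("scene")
cv2.imwrite("pics/s17.png",cv2.resize(s["img"][180:320,180:330],None,fx=4,fy=4,interpolation=cv2.INTER_CUBIC))
E
python3 plan.py .441 -.244 .1
```

```text
time_s: 13.58
tcp_pos: [0.6154, -0.0007, 0.1834]
ee_rot: [[0.237, -0.972, -0.003], [-0.972, -0.237, -0.0], [-0.0, 0.003, -1.0]]
wrist_force: [0.7, -0.5, 0.5]
gripper_width: 0.854
t 13.625 tcp [ 0.6155 -0.0007  0.1833] ydir -166.31 w 0.849 F [0.5 0.  0.4]
tool shift [0.1951 0.2269 0.084 ] norm 0.311 j [ 15.   21.4  -1.1  -0.  -67.7  -1.3]
```

View pics/s17.png

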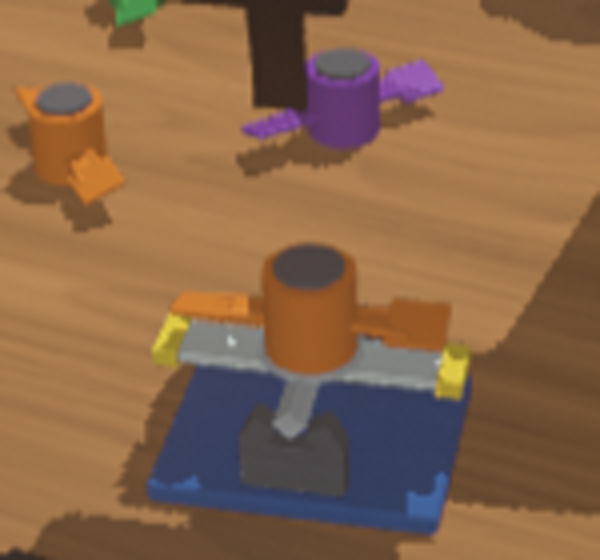

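The rocker stays level 1.5 s after release: its yellow ends, at full-image (222.5,264.5) and (293,273), match the empty rocker. So the far rotor is the good one and stays. The near rotor is the reject. Next: turn the jaws to 139.6°.

```bash
python3 -m crank '[{"delta_rot":[0,0,0.157],"linear":[0,0,0],"gripper":85},{"delta_rot":[0,0,0.157],"linear":[0,0,0],"gripper":85},{"delta_rot":[0,0,0.157],"linear":[0,0,0],"gripper":85},{"delta_rot":[0,0,0.157],"linear":[0,0,0],"gripper":85},{"delta_rot":[0,0,0.157],"linear":[0,0,0],"gripper":85},{"delta_rot":[0,0,0.157],"linear":[0,0,0],"gripper":85},{"delta_rot":[0,0,0],"linear":[0,0,0],"gripper":85},{"delta_rot":[0,0,0],"linear":[0,0,0],"gripper":85}]'; python3 plan.py .442 -.2435 .08
```

```text
time_s: 14.62
tcp_pos: [0.6162, -0.0006, 0.1842]
ee_rot: [[-0.645, -0.764, -0.001], [-0.764, 0.645, -0.0], [0.001, 0.001, -1.0]]
wrist_force: [-0.0, -0.5, -0.6]
gripper_width: 0.848
t 14.625 tcp [ 6.162e-01 -6.000e-04  1.842e-01] ydir 139.85 w 0.848 F [-0.  -0.5 -0.6]
tool shift [ 0.2978 -0.0236  0.1044] norm 0.317 j [ 15.   21.3  -1.1   0.  -67.7 -55.1]
```

```bash
python3 -m crank '[{"delta_rot":[0,0,0],"linear":[0.03,-0.0024,0],"gripper":85},{"delta_rot":[0,0,0],"linear":[0.05,-0.004,0],"gripper":85},{"delta_rot":[0,0,0],"linear":[0.05,-0.004,0.01],"gripper":85},{"delta_rot":[0,0,0],"linear":[0.05,-0.004,0.02],"gripper":85},{"delta_rot":[0,0,0],"linear":[0.05,-0.004,0.025],"gripper":85},{"delta_rot":[0,0,0],"linear":[0.04,-0.0032,0.025],"gripper":85},{"delta_rot":[0,0,0],"linear":[0.0278,-0.002,0.0244],"gripper":85},{"delta_rot":[0,0,0],"linear":[0,0,0],"gripper":85},{"delta_rot":[0,0,0],"linear":[0,0,0],"gripper":85},{"delta_rot":[0,0,0],"linear":[0,0,0],"gripper":85}]'; python3 plan.py .442 -.2435 -.018
python3 - <<'E'
from station import r,capture
from h import *
s=capture("scene");t=capture("top")
cv2.imwrite("pics/s18.png",cv2.resize(s["img"][130:250,140:290],None,fx=5,fy=5,interpolation=cv2.INTER_CUBIC))
cv2.imwrite("pics/t18.png",cv2.resize(t["img"][90:300,210:450],None,fx=2.5,fy=2.5,interpolation=cv2.INTER_CUBIC))
E
```

```text
time_s: 15.88
tcp_pos: [0.4433, -0.2426, 0.0814]
ee_rot: [[-0.645, -0.764, 0.002], [-0.764, 0.645, -0.001], [-0.001, -0.002, -1.0]]
wrist_force: [0.2, -0.1, 0.2]
gripper_width: 0.847
t 15.875 tcp [ 0.4433 -0.2426  0.0814] ydir 139.83 w 0.847 F [ 0.2 -0.1  0.2]
tool shift [0.0017 0.0006 0.0994] norm 0.099 j [-10.2  16.6 -24.7   0.  -48.5 -29.9]
```

View pics/s18.png

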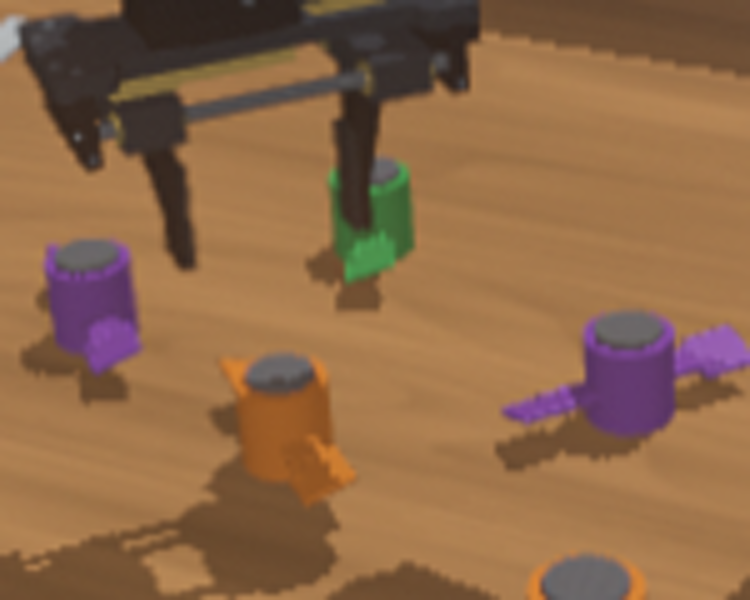

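View pics/t18.png

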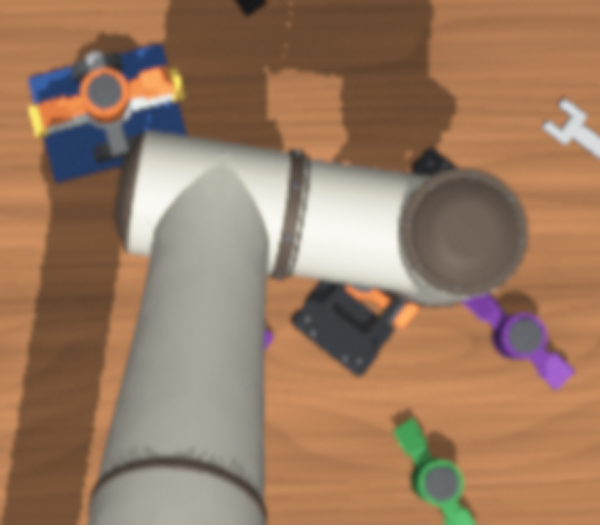

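The fingers at (182,265) and (358,225) straddle the orange hub at (282,372). The first rotor still sits level on the balance. Descending.

```bash
python3 -m crank '[{"delta_rot":[0,0,0],"linear":[0,0,0.03],"gripper":85},{"delta_rot":[0,0,0],"linear":[0,0,0.03],"gripper":85},{"delta_rot":[0,0,0],"linear":[0,0,0.018],"gripper":85},{"delta_rot":[0,0,0],"linear":[0,0,0.008],"gripper":85},{"delta_rot":[0,0,0],"linear":[0,0,0],"gripper":85}]'
python3 plan.py .442 -.2435 -.018
python3 - <<'E'
from station import r,capture
from h import *
s=capture("scene")
cv2.imwrite("pics/s19.png",cv2.resize(s["img"][150:250,140:265],None,fx=6,fy=6,interpolation=cv2.INTER_CUBIC))
E
```

```text
time_s: 16.6
tcp_pos: [0.4421, -0.2428, -0.0056]
ee_rot: [[-0.646, -0.763, -0.0], [-0.763, 0.646, -0.0], [0.0, 0.0, -1.0]]
wrist_force: [0.7, -1.1, 0.1]
gripper_width: 0.852
t 16.6 tcp [ 0.4421 -0.2428 -0.0056] ydir 139.76 w 0.852 F [ 0.7 -1.1  0.1]
tool shift [ 0.0006 -0.0004  0.0124] norm 0.012 j [-10.3  24.  -29.9   0.  -36.2 -29.9]
```

View pics/s19.png

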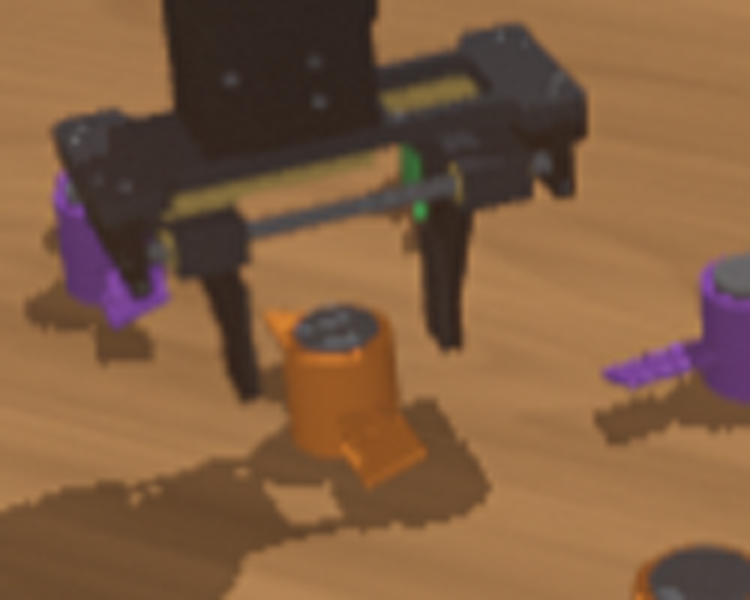

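Well centred. Down 12 mm, close and lift.

```bash
python3 -m crank '[{"delta_rot":[0,0,0],"linear":[0.0005,0,0.007],"gripper":85},{"delta_rot":[0,0,0],"linear":[0,0,0.005],"gripper":85},{"delta_rot":[0,0,0],"linear":[0,0,0],"gripper":30},{"delta_rot":[0,0,0],"linear":[0,0,0],"gripper":30},{"delta_rot":[0,0,0],"linear":[0,0,0],"gripper":30},{"delta_rot":[0,0,0],"linear":[0,0,0],"gripper":30},{"delta_rot":[0,0,0],"linear":[0,0,0],"gripper":30}]'
python3 -m crank '[{"delta_rot":[0,0,0],"linear":[0,0,-0.02],"gripper":30},{"delta_rot":[0,0,0],"linear":[0,0,-0.04],"gripper":30},{"delta_rot":[0,0,0],"linear":[0,0,-0.04],"gripper":30},{"delta_rot":[0,0,0],"linear":[0,0,-0.04],"gripper":30},{"delta_rot":[0,0,0],"linear":[0,0,-0.02],"gripper":30},{"delta_rot":[0,0,0],"linear":[0,0,0],"gripper":30},{"delta_rot":[0,0,0],"linear":[0,0,0],"gripper":30}]'
python3 plan.py .498 .301 .14
python3 - <<'E'
from station import r,capture
from h import *
t=capture("top");s=capture("scene")
cv2.imwrite("pics/t20.png",t["img"])
cv2.imwrite("pics/s20.png",s["img"])
E
```

```text
time_s: 17.52
tcp_pos: [0.4423, -0.2436, -0.0174]
ee_rot: [[-0.646, -0.763, 0.002], [-0.763, 0.646, -0.0], [-0.001, -0.001, -1.0]]
wrist_force: [1.3, -0.2, -0.5]
gripper_width: 0.504
time_s: 18.4
tcp_pos: [0.44, -0.2428, 0.1406]
ee_rot: [[-0.647, -0.763, -0.003], [-0.763, 0.647, 0.002], [0.001, 0.004, -1.0]]
wrist_force: [-0.3, -1.1, -2.8]
gripper_width: 0.497
t 18.4 tcp [ 0.44   -0.2428  0.1406] ydir 139.69 w 0.497 F [-0.3 -1.1 -2.8]
tool shift [-0.4521  0.3076  0.0013] norm 0.547 j [-10.4  12.6 -20.2  -0.1 -57.3 -29.9]
```

View pics/t20.png

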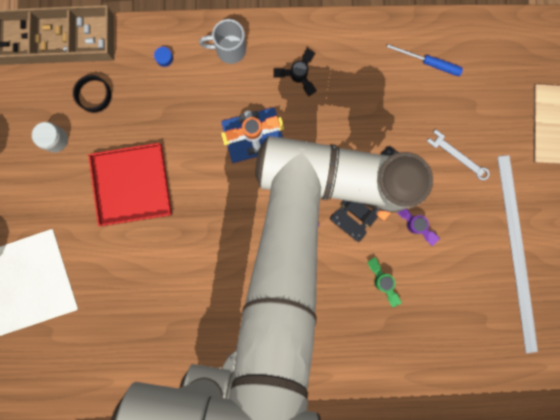

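View pics/s20.png

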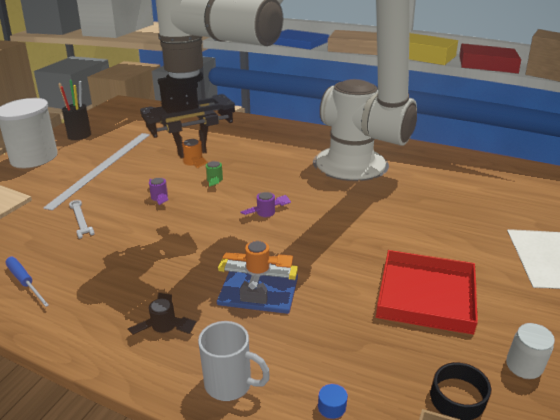

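Held (0.497). The balance rotor is unchanged. Moving to the tray at about (0.498,0.301).

```bash
python3 -m crank '[{"delta_rot":[0,0,0],"linear":[-0.02,0.0136,0],"gripper":30},{"delta_rot":[0,0,0],"linear":[-0.04,0.0272,0],"gripper":30},{"delta_rot":[0,0,0],"linear":[-0.05,0.034,0],"gripper":30},{"delta_rot":[0,0,0],"linear":[-0.05,0.034,0],"gripper":30},{"delta_rot":[0,0,0],"linear":[-0.05,0.034,0],"gripper":30},{"delta_rot":[0,0,0],"linear":[-0.05,0.034,0],"gripper":30},{"delta_rot":[0,0,0],"linear":[-0.05,0.034,0],"gripper":30},{"delta_rot":[0,0,0],"linear":[-0.05,0.034,0],"gripper":30},{"delta_rot":[0,0,0],"linear":[-0.05,0.034,0],"gripper":30},{"delta_rot":[0,0,0],"linear":[-0.04,0.028,0],"gripper":30}]'
python3 -m crank '[{"delta_rot":[0,0,0],"linear":[0,0,0.02],"gripper":30},{"delta_rot":[0,0,0],"linear":[0,0,0.03],"gripper":30},{"delta_rot":[0,0,0],"linear":[0,0,0.03],"gripper":30},{"delta_rot":[0,0,0],"linear":[0,0,0],"gripper":30},{"delta_rot":[0,0,0],"linear":[0,0,0],"gripper":30}]'
python3 plan.py .498 .301 -.012
python3 - <<'E'
from station import r,capture
from h import *
t=capture("top");s=capture("scene")
cv2.imwrite("pics/t21.png",cv2.resize(t["img"][100:250,60:220],None,fx=4,fy=4,interpolation=cv2.INTER_CUBIC))
cv2.imwrite("pics/s21.png",cv2.resize(s["img"][150:350,330:530],None,fx=3,fy=3,interpolation=cv2.INTER_CUBIC))
E
```

```text
time_s: 19.75
tcp_pos: [0.4978, 0.3003, 0.1408]
ee_rot: [[-0.646, -0.764, -0.002], [-0.764, 0.646, -0.002], [0.002, 0.0, -1.0]]
wrist_force: [0.2, 0.1, -2.9]
gripper_width: 0.493
time_s: 20.38
tcp_pos: [0.499, 0.2986, 0.0628]
ee_rot: [[-0.646, -0.763, 0.001], [-0.763, 0.646, -0.0], [-0.001, -0.001, -1.0]]
wrist_force: [0.2, -0.4, -2.5]
gripper_width: 0.5
t 20.375 tcp [0.499  0.2986 0.0628] ydir 139.75 w 0.5 F [ 0.2 -0.4 -2.5]
tool shift [-0.0012  0.0024  0.0748] norm 0.075 j [ 46.9  24.5 -15.2   0.  -50.2 -87.2]
```

View pics/t21.png

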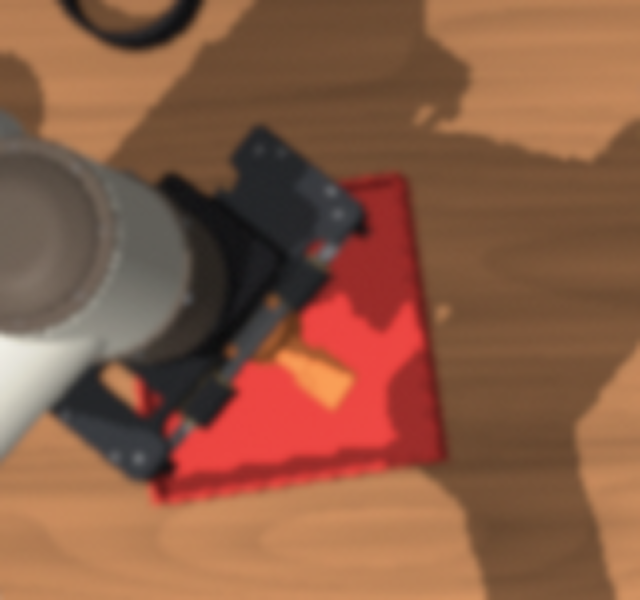

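View pics/s21.png

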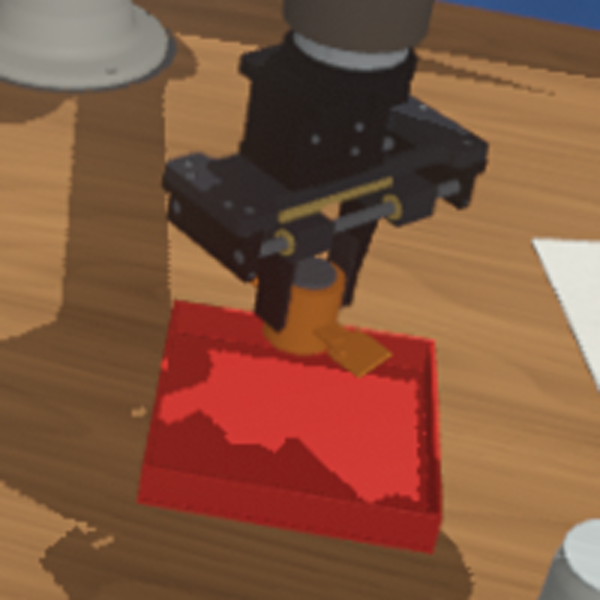

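Over the tray middle. Lowering to underside ≈6 mm (floor 4 mm), then release.

```bash
python3 -m crank '[{"delta_rot":[0,0,0],"linear":[-0.001,0.002,0.03],"gripper":30},{"delta_rot":[0,0,0],"linear":[0,0,0.03],"gripper":30},{"delta_rot":[0,0,0],"linear":[0,0,0.01],"gripper":30},{"delta_rot":[0,0,0],"linear":[0,0,0.003],"gripper":30},{"delta_rot":[0,0,0],"linear":[0,0,0.002],"gripper":30},{"delta_rot":[0,0,0],"linear":[0,0,0],"gripper":30}]'
python3 -m crank '[{"delta_rot":[0,0,0],"linear":[0,0,0],"gripper":80},{"delta_rot":[0,0,0],"linear":[0,0,0],"gripper":80},{"delta_rot":[0,0,0],"linear":[0,0,0],"gripper":80},{"delta_rot":[0,0,0],"linear":[0,0,0],"gripper":80},{"delta_rot":[0,0,0],"linear":[0,0,0],"gripper":80},{"delta_rot":[0,0,0],"linear":[0,0,-0.015],"gripper":80},{"delta_rot":[0,0,0],"linear":[0,0,-0.04],"gripper":80},{"delta_rot":[0,0,0],"linear":[0,0,-0.05],"gripper":80},{"delta_rot":[0,0,0],"linear":[0,0,-0.05],"gripper":80},{"delta_rot":[0,0,0],"linear":[0,0,-0.04],"gripper":80}]'
python3 plan.py .4 .2 .2
python3 - <<'E'
from station import r,capture
from h import *
t=capture("top");s=capture("scene")
cv2.imwrite("pics/t22.png",t["img"])
cv2.imwrite("pics/s22.png",s["img"])
E
```

```text
time_s: 21.22
tcp_pos: [0.498, 0.3008, -0.0117]
ee_rot: [[-0.646, -0.763, 0.001], [-0.763, 0.646, 0.001], [-0.002, -0.0, -1.0]]
wrist_force: [0.2, 0.2, -2.8]
gripper_width: 0.495
time_s: 22.48
tcp_pos: [0.4979, 0.3006, 0.1861]
ee_rot: [[-0.646, -0.763, 0.003], [-0.763, 0.646, 0.002], [-0.004, -0.001, -1.0]]
wrist_force: [0.2, 0.0, -0.1]
gripper_width: 0.798
t 22.475 tcp [0.4979 0.3006 0.1861] ydir 139.74 w 0.798 F [ 0.2  0.  -0.1]
tool shift [ 0.1399  0.0097 -0.0144] norm 0.141 j [ 47.1  17.7  -6.1   0.  -65.9 -87.4]
```

View pics/t22.png

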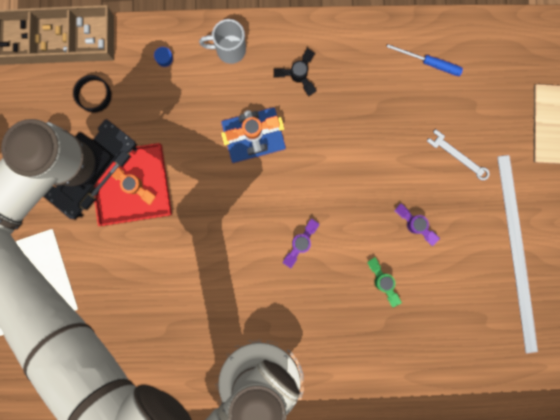

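View pics/s22.png

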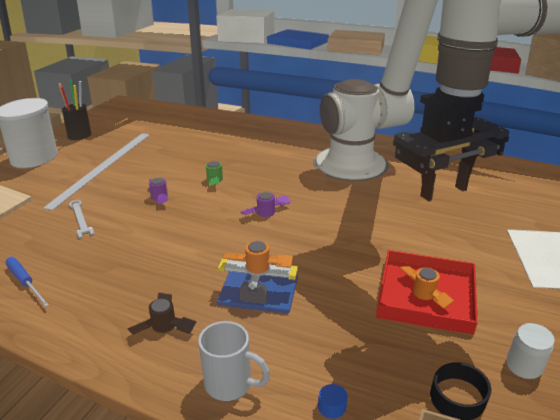

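Reject rotor at (129,184), in the middle of the tray. One last enlarged check of the balance and the tray.

Run:
```python
from station import r,capture
from h import *
t=capture("top");s=capture("scene")
a=cv2.resize(t["img"][95:170,210:300],None,fx=4.4,fy=4.4,interpolation=cv2.INTER_CUBIC)
b=cv2.resize(s["img"][225:315,210:305],None,fx=4.1,fy=4.1,interpolation=cv2.INTER_CUBIC)
h=min(a.shape[0],b.shape[0]);print(a.shape)
cv2.imwrite("pics/f.png",np.hstack([a[:h],b[:h]]))
for z,n in((.11,"cap"),(.062,"seat")): print(n,proj(t,[.6137,-.0015,z]))
print("tray hub",onz(t,(129,184),.052), r.sense()["time_s"])
```

```text
(330, 396, 3)
cap [251.69009862 126.30936546]
seat [252.43836745 130.42825685]
tray hub [0.49400803 0.29929691 0.052     ] 22.675
```

View pics/f.png

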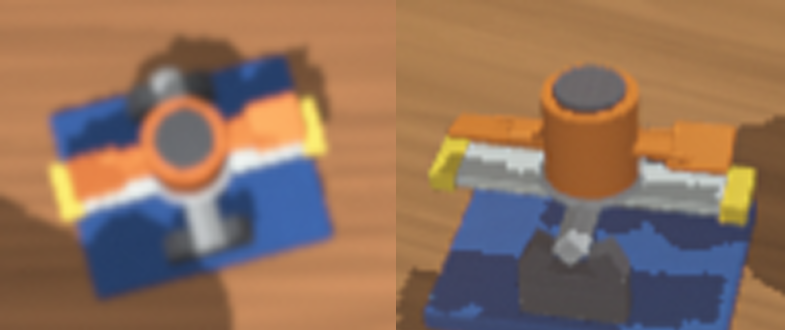

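The cap is at (251.4,126.0) against (251.7,126.3) expected for a rotor centred on the pin. The blades lie along the beam and the rocker is level. The reject hub is about 4 mm from the tray centre. Handing in.

```bash
python3 -c "
from station import workorder
print(workorder.finish_job())"
```

```text
the job is handed in; nothing more can be done
None
```

I tried the orange rotor that started at about (0.622, -0.289) on the balance. It stayed level after release, so I left it there. The other orange rotor, which started at about (0.441, -0.244), went into the red tray. I rejected it by elimination and did not test it on the balance. The job is handed in at about 23 s of the 72 s allowed; no verdict is given.

**Last checks**
- **Balance rotor:** its cap was within 0.5 px (about 1 mm) of where it should be over the pin. The blades lie along the beam. In the final picture, about 10 s after release, the rocker was still level.
- **Tray rotor:** it lies flat with its hub about 4 mm from the tray middle.
- **Gripper:** it was open and clear of everything, with a wrist force of about 0.

**What disagreed**
- **Fingertip height:** the fingertips end about 30 mm above the reported tool point. My first close therefore pinched only the rotor's cap. I reopened, went lower in small steps while watching the force, and gripped the hub at 43 mm.
- **Camera offset:** the two cameras differed by about 1.7 px vertically. I corrected for this with a 2.5 mm shift before lowering the rotor onto the pin.

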